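# Slide a board of wet lacquer cups past the rocker gate into the drying box

### The arm

A 7-joint arm with a two-finger parallel gripper is mounted at the origin on the work surface. World frame = base frame: x ahead of the robot, y to its left, z up, the work surface at z = 0. Lengths are in m, angles in rad, forces in N, time in s.
With the tool pointing down it reaches from about 0.4 to 0.875 m from the base axis. Payload 19.3 kg.
Tool frame: the origin (TCP) lies at the very end of the fingers, on their centre line; the grasp point (between the pads) lies 19 mm behind it; z points along the fingers, y is the direction in which the jaws open and shut (so a half turn about z gives the same grasp; the last joint's range is limited). The gripper opens to 85 mm and grips with 20 to 120 N. Pads are 22 mm wide; open, the fingers measure 114 mm over their backs; the gripper's body (76 mm by 85 mm) begins 54 mm behind the grasp point. The pads swing forward as they close: fully open they stand 13 mm farther back than shut.
Start: joints at [-1.362, 0.521, -0.036, 1.599, 0.021, 1.021, -0.113], TCP at [0.172, 0.601, 0.231] pointing down, gripper open.
Joint ranges: [-2.91, 2.91], [-0.3, 2.13], [-1.5, 1.42], [0.17, 2.43], [-1.26, 4.41], [0.16, 1.93], [-2.52, 2.52]. Speed limits (rad/s): [1.89, 1.89, 2.39, 2.39, 3.01, 3.01, 3.01].

### API

Orientations are given as a unit quaternion [w, x, y, z].
In Python, from workcell import r gives the robot as it stands. The module is installed in compiled form; this text tells all that it offers.
- The arm moves only by the tool jog_arm, never from a script. Its argument "moves" is one flat list of numbers, 7 for each row, row after row: the turn, a rotation vector about the tool's x, y, z in rad, then the shift along the tool's x, y, z in cm, then the finger opening in cm, from 0 to 8.54. A call has 1 to 8 rows; each row shifts and turns the pose as measured when the row begins, along the tool's axes as they then stand; what a row does not reach is not made up. A row lasts 1/8 s, in which the tool goes at most 62.5 mm and 10.7 degrees, less where a joint would pass 70% of its speed; a pose out of reach is approached as far as the arm can. A call with a gripper value outside its range is refused whole. The fingers move at their own pace and stop on an object; the grip force is fixed at half the most. Time passes only in rows, so rows that do not move let the fingers close. It gives the time, the measured TCP pose, the force and the opening at its end, in the units of the state.
- r.get_state(): the state, without advancing time (a new reading comes with each control period).
- r.get_image(name): name is "scene" or "top" or "wrist"; returns the picture (400x640x3 uint8, red, green, blue); there is no depth.
- r.camera_info(name): a dict with "vertical_fov" (degrees; the focal length in pixels is half the picture's height over the tangent of half this angle, whatever the lens; pixels are square), "cx", "cy" (the principal point, pixels), "extrinsics" (4x4, takes a point from world to camera coordinates). Camera axes: x right, y down, z forward; pixel columns grow to the right and rows downward; lengths in m; the calibration is good to about 2 mm. A picture is of the moment at which its call begins: read the wrist's pose just before it. camera_info takes no time and is no camera call; for the wrist camera it gives the pose at the moment of the call.
- r.finish_job(): hands the job in, once; it reports no verdict.
The state is a dict: "clock": time; "q": joint angles; "qvel": joint speeds; "joint_efforts": joint torques, N m; "position": TCP position; "orientation": TCP orientation; "ft_force": force on the tool from outside, world axes, zero at the start; "torque": the same for the moment, N m; "width": opening from 0.0 (shut) to 1.0 (fully open).
Only numpy, scipy, OpenCV 4.12 (cv2) and the standard library are available. Lean on these libraries where they do the work, as an engineer would, in place of code of your own. Each camera call takes 0.05 s, during which the arm holds its last target.

### The job

Put the board of freshly lacquered cups into the damp drying box: with one fingertip press the long finger rail beside the chute well down so that the brass gate lifts, and keep it held up while pushing the board by its upright rear end along the chute until it is fully home against the back of the box. Then let the gate fall shut behind the cups and move clear. The lacquer is wet, so neither gate nor robot may touch the cups; only slide the board, never lift it, and leave the other things on the bench where they are.

Things in the scene. Friction and masses are not known exactly. Their poses are not given: they have to be found in the camera images.
- dryer: Wooden damp drying box with its feed chute, one fixed unit. Origin on the table under the chute. Its +y is the way the board travels (roughly to the robot's left), +x the side of the finger rail (away from the robot), z up. In its frame, mm: chute floor at z 32, from y -240 to the box; chute walls at x -49 to -39 and 39 to 49, tops at z 50.
- mouth (a point): Centre of the box's mouth at chute floor height: dryer x 0, y 94, z 32 mm. The mouth is 78 wide and 64 high. The box is 126 wide (x), 178 long (y), its clear lid 141 mm above the table. The gate's blade moves in the plane 3 to 9 mm in front of the mouth (dryer y 85 to 91).
- stop (a point): Foot of the box's inner back face, the stop for the board's front end: dryer x 0, y 252, z 32 mm.
- gate (a joint): Rocker gate, rad: 0 shut, grows as the finger rail is pressed down, end stop 1.25. Axle along the dryer's y at dryer x 46, z 56 mm, just over the chute wall. Brass blade and finger rail are one part: rail down, blade up. A spring shuts it; about 4 to 8 N straight down on the rail holds it up. It clears the cups above 1.0; aim for 1.1 to 1.2.
- blade (a point): Centre of the gate's brass blade, 86 x 47 x 5 mm, upright across the box mouth when shut. Its lower edge is then 48 mm above the table, so that the bare rear part of the board can lie under the shut gate.
- rail_mid (a point): Point on the upper face of the finger rail, half-way along it, 34 mm out from the axle. The rail is a flat aluminium strip 4 mm thick, 6 to 52 mm out from the axle, with an 8 mm round bead as its outer edge; 310 mm long, dryer y -240 to 70 mm, so that a fingertip can slide along it.
- rail_start (a point): Point on the finger rail's upper face, 34 mm out, at its end far from the box (dryer y -240). Gate shut, the rail slopes 36 degrees up and outward (bead at dryer x 88, z 87 mm); fully pressed, 36 degrees down and outward. Press straight down at dryer x 70 to 80 mm: first touch near z 80, gate well up with the fingertip near z 46 to 50 mm.
- board: Loose plywood drying board, 70 wide (x) x 225 long (y) x 12 mm, 0.3 to 0.6 kg with its cups, in the chute outside the gate, 4 mm play to each wall. Origin on its underside, on its centre line: front end at its y +105 mm, rear end at y -120; +y is the way it travels. Fully home its front touches the stop and its origin is at dryer y 147 mm.
- push_face (a point): Centre of the rear face of the upright push board at the board's rear end. Push board: 70 wide, 8 thick, from the board to 40 mm above its underside (72 mm above the table). This point is at the board's y -120 mm, 28 mm above its underside (60 mm above the table).
- cup0: Front wet cup, black, upside down, fixed to the board at its y +78 mm: 46 mm across, 40 high, top z 84 mm above the table, narrowing upwards. Origin at the centre of its rim on the board.
- cup1: Middle wet cup, dark red, same shape, at the board's y +28 mm.
- cup2: Rear wet cup, black, same shape, at the board's y -22 mm.
- bare_cup: Bystander: loose unlacquered wooden cup, upside down, 46 mm across, 40 high, origin under it.
- spatula: Bystander: lacquer spatula, 170 mm long, lying on the table, origin under its middle.
- lacquer_bowl: Bystander: black bowl, 96 mm across, 45 high, origin under it.
- brush: Bystander: brush, 160 mm long, lying on the table, origin under its middle.
- jar: Bystander: amber jar with dark lid, 60 mm across, 75 high, origin under it.
- block: Bystander: cork sanding block 90 x 50 x 28 mm, origin under it.
- tin: Bystander: tin with paper label, 72 mm across, 85 high, origin under it.

How it is judged:
On the way, in this order (a step that is already met when the one before it is completed fails the run):
1. a finger on the rail holds the gate up while the board still waits outside (value of joint gate above 0.95 rad and contact force between the fingers and gate above 0.3 N and y of board in the frame of dryer below -0.015 m), for 0.1 s.
2. with the gate held up by a finger, the board is half-way through under it (value of joint gate above 0.95 rad and contact force between the fingers and gate above 0.3 N and y of board in the frame of dryer between 0.03 and 0.12 m), for 0.1 s.
3. the board is fully home with the gate still held up (value of joint gate above 0.95 rad and contact force between the fingers and gate above 0.3 N and y of board in the frame of dryer above 0.141 m), for 0.1 s.
At the end, for the whole second after the job is handed in: The board stands fully home in the box (front end within 6 mm of the stop), flat on the chute floor and at rest; the gate has fallen shut (below 0.06 rad) behind the cups (y of board in the frame of dryer above 0.141 m and value of joint gate below 0.06 rad and linear speed of board below 0.01 m/s and z of board in the frame of dryer below 0.036 m and angle between board's own z axis and vertical below 0.05 rad); the robot touches nothing.
It fails at once if the gate touches the board or its wet cups (contact force between gate and board above 0.2 N).
It fails at once if the gate is let down while the board is part-way through (y of board in the frame of dryer between -0.005 and 0.13 m and value of joint gate below 0.6 rad).
It fails at once if the robot touches a wet cup (contact force between any of the arm, the fingers and cup0 above 0.3 N or contact force between any of the arm, the fingers and cup1 above 0.3 N or contact force between any of the arm, the fingers and cup2 above 0.3 N).
It fails at once if the board is lifted or tipped (z of board in the frame of dryer above 0.04 m or angle between board's own z axis and vertical above 0.1 rad).
It fails at once if something else on the bench is moved by more than 15 mm (distance of any of bare_cup, spatula, lacquer_bowl, brush, jar, block, tin from where it was at the start of the episode above 0.015 m).
It also fails if it takes over 42 s, if anything falls off the work surface, if the arm or the gripper's body presses on something with over 40 N, if the wrist force passes 120 N, or if a joint passes its speed limit or range.

## Working session

There is one attempt and no reset: what is moved stays moved. The work goes in short steps, Python scripts to look and compute and a tool call to move; the robot and the scene stay as the last step left them, time stands still between calls to the robot, and variables do not carry over. Pictures are saved under pics/ and viewed, and the job is handed in when it is done.

Besides the shell and the picture viewer there is one more tool, called after "Emit:" as name(argument=value, ...) on one line, values as JSON. jog_arm: Moves the arm, as the interface text tells. Its arguments: {"type":"object","properties":{"moves":{"type":"array"}},"required":["moves"]}

```bash
mkdir -p pics; python3 - <<'E'
from workcell import r
import cv2
s=r.get_state();print({k:s[k] for k in('clock','position','orientation','ft_force','width')})
for n in("scene","top"):
    c=r.camera_info(n);print(n,c)
    cv2.imwrite(f"pics/{n}0.png",r.get_image(n)[:,:,::-1])
E
```

```text
{'clock': 0.0, 'position': array([0.17195761, 0.60051293, 0.2307213 ]), 'orientation': array([-3.34476261e-05,  1.38952603e-01,  9.90298855e-01, -5.91731331e-04]), 'ft_force': array([ 0.96675193, -1.10170208, -0.71334297]), 'width': 1.0028813956717033}
scene {'vertical_fov': 49.67748172507378, 'cx': 319.0688053170339, 'cy': 210.91224384358372, 'extrinsics': array([[ 0.8477141 ,  0.52995431, -0.02300521, -0.45932399],
       [ 0.28194874, -0.48689186, -0.82670504, -0.09531372],
       [-0.44931695,  0.69432323, -0.56216504,  1.46525376],
       [ 0.        ,  0.        ,  0.        ,  1.        ]])}
top {'vertical_fov': 52.678395678400804, 'cx': 320.92205262962415, 'cy': 198.65320350404448, 'extrinsics': array([[-0.01389366, -0.99924497, -0.0362829 , -0.00836334],
       [-0.98945129,  0.01897231, -0.14361825,  0.56768929],
       [ 0.14419818,  0.03390478, -0.98896782,  0.83890908],
       [ 0.        ,  0.        ,  0.        ,  1.        ]])}
```

View pics/scene0.png

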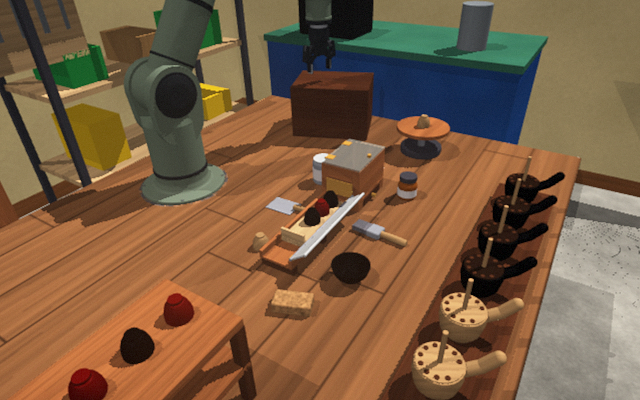

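View pics/top0.png

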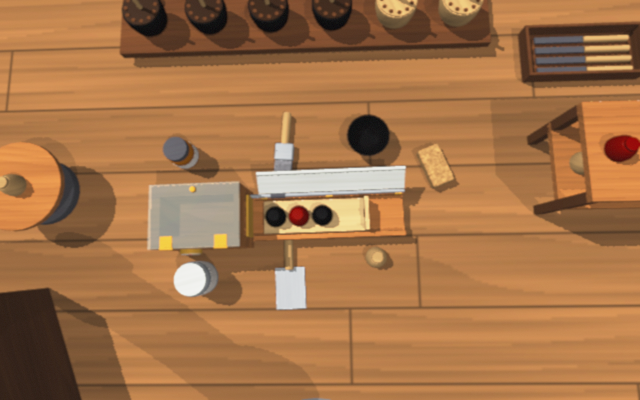

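The top view shows the box at left (about 150–240, 185–250), with the chute running right to about 405 and the rail above it. The bare cup is at (376,257). I'll enlarge both pictures to read off the corners.

```bash
python3 - <<'E'
import cv2
a=cv2.imread("pics/top0.png")
cv2.imwrite("pics/topA.png",cv2.resize(a[160:260,140:260],None,fx=6,fy=6,interpolation=cv2.INTER_CUBIC)[:600])
cv2.imwrite("pics/topB.png",cv2.resize(a[155:255,300:420],None,fx=6,fy=6,interpolation=cv2.INTER_CUBIC))
a=cv2.imread("pics/scene0.png")
cv2.imwrite("pics/scA.png",cv2.resize(a[135:275,245:395],None,fx=4,fy=4,interpolation=cv2.INTER_CUBIC))
E
```

```text
(no output)
```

View pics/topA.png

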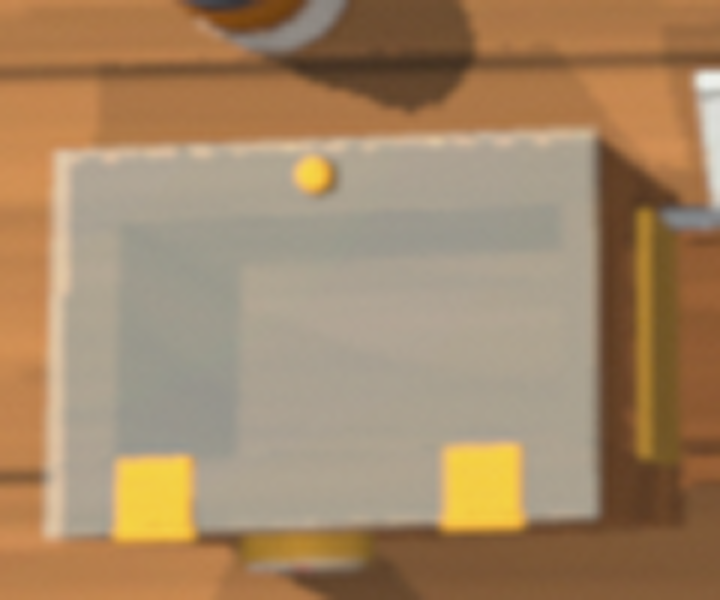

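View pics/topB.png

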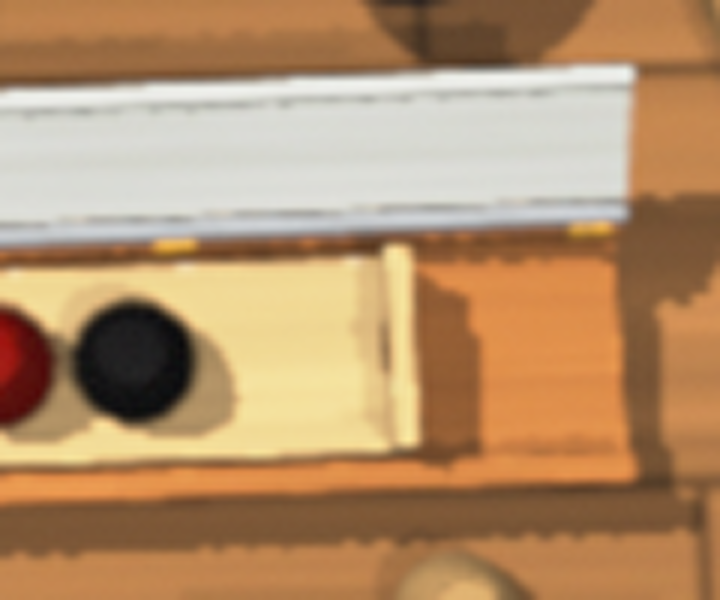

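View pics/scA.png

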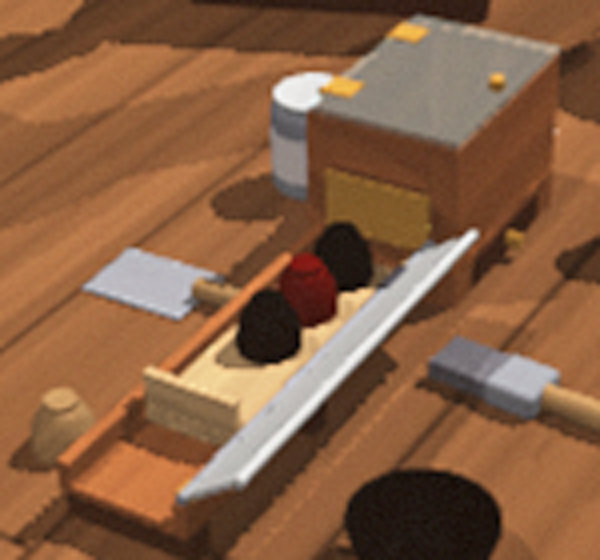

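```bash
cat > h.py <<'E'
import numpy as np
def proj(c,P):
    E=c["extrinsics"];f=200/np.tan(np.radians(c["vertical_fov"]/2))
    p=P@E[:3,:3].T+E[:3,3]
    return np.c_[f*p[:,0]/p[:,2]+c["cx"],f*p[:,1]/p[:,2]+c["cy"]]
E
python3 - <<'E'
from h import *;from workcell import r
from scipy.optimize import least_squares
cr=lambda p,s,o:[(p[0]+.5)/s-.5+o[0],(p[1]+.5)/s-.5+o[1]]
A=lambda *p:cr(p,6,(140,160));B=lambda *p:cr(p,6,(300,155));S=lambda *p:cr(p,4,(245,135))
T=[(A(597,130),63,94,141,0),(A(57,150),63,272,141,0),(A(47,538),-63,272,141,0),(A(598,520),-63,94,141,0),
(B(634,77),88,-240,89,0),(B(635,485),-49,-240,50,0),(B(415,245),35,-120,72,1),(B(418,446),-35,-120,72,1)]
C=[(S(307,108),-63,94,141,0),(S(460,150),63,94,141,0),(S(558,48),63,272,141,0),(S(425,15),-63,272,141,0),(S(62,462),-49,-240,50,0),(S(147,370),-35,-120,72,1),(S(240,405),35,-120,72,1)]
ct,cs=r.camera_info("top"),r.camera_info("scene")
def res(v,sets):
    o=[]
    for cam,L in sets:
        P=np.array([[a,b+(v[3] if m else 0)*1000,z] for _,a,b,z,m in L])/1000
        c,s=np.cos(v[2]),np.sin(v[2])
        W=np.c_[c*P[:,0]-s*P[:,1]+v[0],s*P[:,0]+c*P[:,1]+v[1],P[:,2]]
        o.append(proj(cam,W)-np.array([l[0] for l in L]))
    return np.vstack(o).ravel()
for sets in([(ct,T)],[(cs,C)],[(ct,T),(cs,C)]):
    k=least_squares(res,[.55,0,0,-.05],args=(sets,),loss='soft_l1');print(k.x.round(4));print(res(k.x,sets).reshape(-1,2).round(1).tolist())
E
```

```text
[ 0.5293  0.0436  0.0192 -0.0422]
[[-0.3, -0.1], [-0.0, 0.1], [-0.2, -0.1], [-0.2, -0.2], [0.1, 0.2], [0.9, -0.3], [-0.6, 0.2], [0.6, 0.2]]
[ 0.534   0.0432  0.0232 -0.0388]
[[0.0, -0.3], [0.4, -0.9], [1.3, -0.0], [-1.6, 0.2], [-0.9, 0.0], [0.4, 0.6], [0.0, -0.1]]
[ 0.5302  0.0438  0.0202 -0.041 ]
[[-0.3, -0.5], [-0.1, -0.2], [-0.3, -0.4], [-0.2, -0.6], [-0.0, -0.4], [0.8, -0.8], [-1.3, -0.3], [-0.0, -0.3], [-0.9, -0.7], [-0.7, -1.3], [0.5, -0.3], [-2.3, -0.1], [-2.1, -0.7], [-1.3, 0.4], [-1.8, -0.3]]
```

Emit:
jog_arm(moves=[0,0,0.08,-5.7,-0.2,0,6,0,0,0.08,-5.7,-0.2,0,6,0,0,0.08,-5.7,-0.2,0,6,0,0,0.08,-5.7,-0.2,0,6,0,0,0.08,-5.7,-0.2,0,6,0,0,0.08,-5.7,-0.2,0,6,0,0,0.08,-5.7,-0.2,0,6,0,0,0.08,-5.7,-0.2,0,6])

```text
clock: 1.1
position: [0.5486, 0.3431, 0.2274]
orientation: [-0.001, 0.448, 0.894, -0.002]
ft_force: [0.7, 1.0, -0.6]
width: 0.703
```

Emit:
jog_arm(moves=[0,0,0.078,-5.0,-3.4,0,6,0,0,0.078,-5.3,-3.0,0,6,0,0,0.078,-5.5,-2.5,0,6,0,0,0.078,-5.7,-2.1,0,6,0,0,0.078,-5.8,-1.7,0,6,0,0,0.078,-5.9,-1.2,0,6,0,0,0.078,-6.0,-0.7,0,6,0,0,0.078,-6.0,-0.3,0,6])

```text
clock: 2.1
position: [0.568, -0.155, 0.2273]
orientation: [-0.001, 0.708, 0.706, -0.003]
ft_force: [1.3, 0.3, -0.4]
width: 0.704
```

```bash
cat >> h.py <<'E'
from scipy.spatial.transform import Rotation as R
D=np.array([.5295,.0437,0]);YAW=.020
def err(s,tx,ty,tz):
    c,sn=np.cos(YAW),np.sin(YAW)
    T=D+np.array([c*tx-sn*ty,sn*tx+c*ty,tz])
    q=s["orientation"];Q=R.from_quat([q[1],q[2],q[3],q[0]])
    G=R.from_matrix(np.array([[-sn,c,0],[c,sn,0],[0,0,-1]]).T)
    p=s["position"];d=p-D
    print("dryer mm",(np.array([c*d[0]+sn*d[1],-sn*d[0]+c*d[1],d[2]])*1000).round(1),"shift cm",(Q.inv().apply(T-p)*100).round(2),"turn",(Q.inv()*G).as_rotvec().round(4),"F",s["ft_force"].round(2),s["width"],s["clock"])
E
python3 -c "
from h import *;from workcell import r;err(r.get_state(),.0375,-.185,.15)"
```

```text
dryer mm [  34.5 -199.5  227.3] shift cm [1.48 0.31 7.72] turn [-0.0057  0.0039 -0.0236] F [ 1.26  0.31 -0.35] 0.7037133518435023 2.1
```

Emit:
jog_arm(moves=[-0.006,0.004,-0.024,0.7,0.3,5,6,0,0,0,0.7,0,5,6,0,0,0,0,0,0,6])

```text
clock: 2.48
position: [0.57, -0.1475, 0.1253]
orientation: [0.001, 0.703, 0.711, -0.0]
ft_force: [-0.9, -1.1, 0.2]
width: 0.704
```

```bash
python3 - <<'E'
from h import *;from workcell import r
import cv2
err(r.get_state(),.0375,-.185,.085)
a=r.get_image("scene")[:,:,::-1];b=r.get_image("wrist")[:,:,::-1];c=r.get_image("top")[:,:,::-1]
cv2.imwrite("pics/s1.png",cv2.resize(a[120:300,240:420],None,fx=3,fy=3))
cv2.imwrite("pics/w1.png",b);cv2.imwrite("pics/t1.png",cv2.resize(c[130:280,240:440],None,fx=4,fy=4))
E
```

```text
dryer mm [  36.7 -191.9  125.3] shift cm [0.7  0.07 4.02] turn [ 0.001   0.0022 -0.0083] F [-0.91 -1.14  0.2 ] 0.7039196965492369 2.475
```

View pics/s1.png

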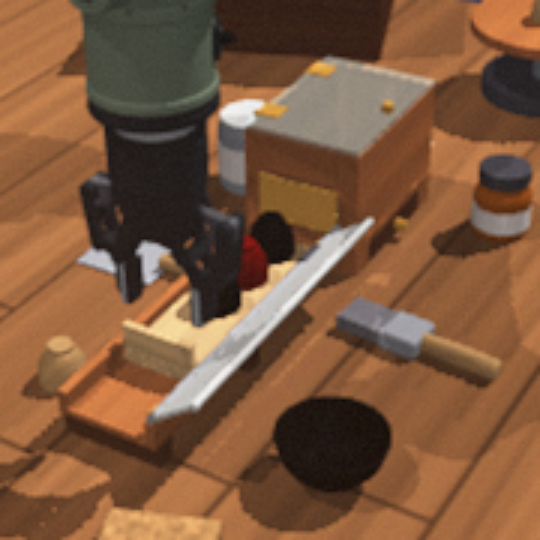

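View pics/w1.png

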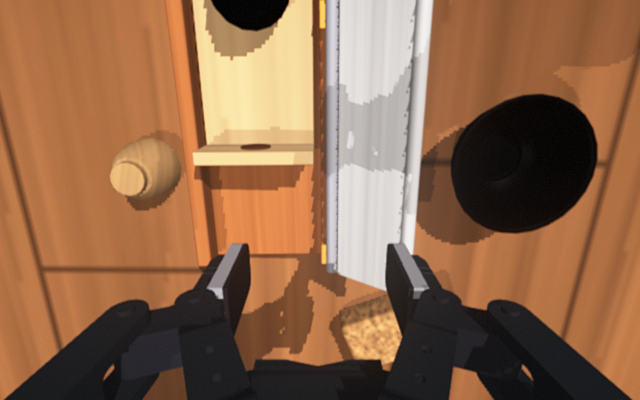

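View pics/t1.png

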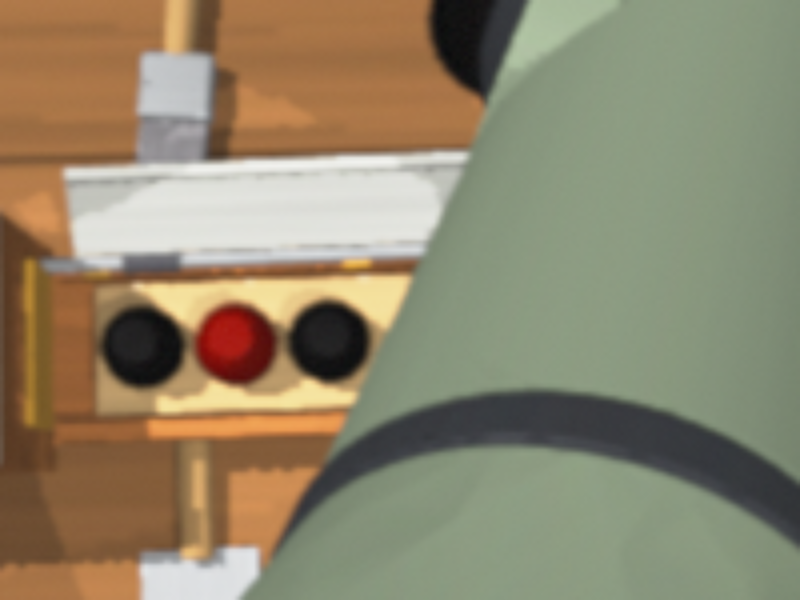

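```bash
python3 - <<'E'
from h import *;from workcell import r
c=r.camera_info("wrist");s=r.get_state()
P=np.array([[35,-161.5,72],[-35,-161.5,72],[-49,-240,50],[88,-240,89],[46,-240,56]])/1000
w=R.from_euler('z',YAW).apply(P)+D
print(proj(c,w).round(0).tolist())
q=s["orientation"];Q=R.from_quat([q[1],q[2],q[3],q[0]])
T=np.array([[x,y,z] for z in(0,-.01) for y in(.03,-.03,.045,-.045) for x in (-.011,.011)])
print(proj(c,Q.apply(T)+s["position"]).round(0).tolist())
E
```

```text
[[308.0, 161.0], [189.0, 163.0], [193.0, 263.0], [396.0, 293.0], [326.0, 266.0]]
[[380.0, 277.0], [383.0, 233.0], [252.0, 277.0], [249.0, 233.0], [412.0, 277.0], [416.0, 233.0], [220.0, 277.0], [216.0, 233.0], [384.0, 289.0], [387.0, 243.0], [248.0, 289.0], [245.0, 243.0], [418.0, 289.0], [423.0, 243.0], [214.0, 289.0], [209.0, 243.0]]
```

The wrist view agrees with the fit to about 3 mm: predicted push-board top corners (308,161) and (189,163), seen at (313,163) and (193,165). The fingertips sit about 8 mm above the TCP at this opening, so I'll descend onto the rail.

Emit:
jog_arm(moves=[0,0,-0.008,0.7,0.3,2.5,6,0,0,0,0,0,2.3,6,0,0,0,0,0,0.5,6,0,0,0,0,0,0,6])

```text
clock: 3.12
position: [0.5809, -0.1419, 0.0838]
orientation: [0.009, 0.7, 0.714, 0.005]
ft_force: [-0.2, -0.5, 0.6]
width: 0.703
```

```bash
python3 - <<'E'
from h import *;from workcell import r
import cv2
err(r.get_state(),.040,-.185,.040)
a=r.get_image("scene")[:,:,::-1]
cv2.imwrite("pics/s2.png",cv2.resize(a[150:270,240:400],None,fx=5,fy=5,interpolation=cv2.INTER_CUBIC))
E
```

```text
dryer mm [  47.7 -186.6   83.8] shift cm [ 0.19 -0.85  4.36] turn [0.0195 0.005  0.0008] F [-0.15 -0.5   0.64] 0.7025092080197631 3.125
```

View pics/s2.png

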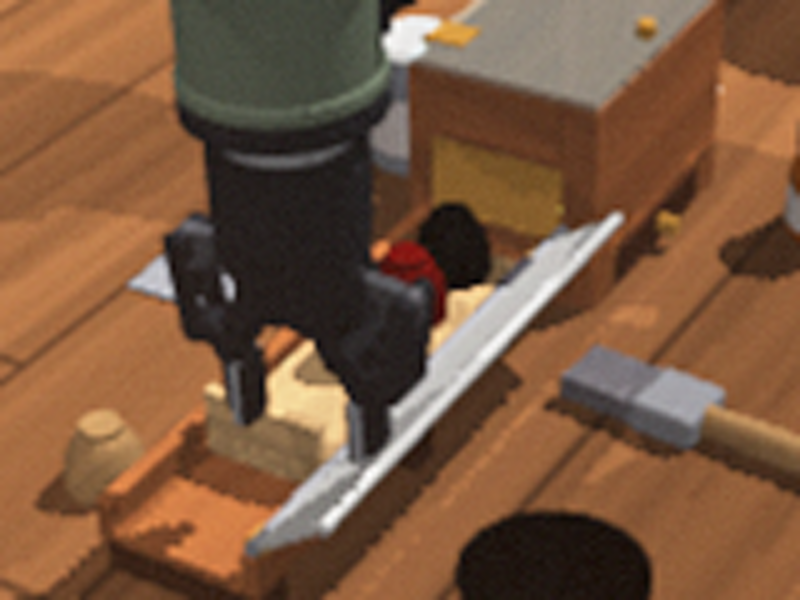

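```bash
python3 - <<'E'
from h import *;from workcell import r
s=r.get_state();print(s["q"].round(3),s["qvel"].round(3),s["joint_efforts"].round(1))
err(s,.040,-.185,.060)
E
```

```text
[-0.074  0.687  0.312  1.816 -0.318  0.667  0.44 ] [ 0.    -0.001 -0.     0.002 -0.002 -0.006  0.   ] [ -0.1 -92.   11.2 -25.6  -0.   -0.1   0. ]
dryer mm [  47.8 -186.7   83.9] shift cm [ 0.18 -0.83  2.38] turn [0.0198 0.005  0.0007] F [ 0.23  0.19 -0.77] 0.7036551235355002 3.175
```

Emit:
jog_arm(moves=[0.02,0.005,0,0,-0.8,0,6])

```text
clock: 3.3
position: [0.5732, -0.1422, 0.0848]
orientation: [0.0, 0.7, 0.714, 0.0]
ft_force: [-0.6, -0.2, 0.8]
width: 0.706
```

```bash
python3 - <<'E'
from h import *;from workcell import r
s=r.get_state();print(s["q"].round(3),s["qvel"].round(3))
err(s,.040,-.185,.060)
E
```

```text
[-0.073  0.685  0.315  1.818 -0.314  0.687  0.441] [ 0.012 -0.02   0.026  0.019  0.038  0.173  0.003]
dryer mm [  40.  -186.7   84.8] shift cm [0.17 0.   2.48] turn [ 0.0003 -0.      0.001 ] F [-0.6  -0.23  0.81] 0.7056605936566727 3.3
```

Emit:
jog_arm(moves=[0,0,0,0,0,0.8,6,0,0,0,0,0,0.8,6,0,0,0,0,0,0.8,6])

```text
clock: 3.68
position: [0.5745, -0.1426, 0.0612]
orientation: [0.001, 0.7, 0.714, 0.001]
ft_force: [2.6, 0.6, 6.2]
width: 0.707
```

```bash
python3 - <<'E'
from h import *;from workcell import r
s=r.get_state();err(s,.040,-.185,.060)
E
```

```text
dryer mm [  41.3 -187.1   61.2] shift cm [ 0.22 -0.13  0.12] turn [0.0036 0.0005 0.0008] F [2.56 0.56 6.19] 0.7073983834528182 3.675
```

Emit:
jog_arm(moves=[0.003,0,0,0,-0.1,0.8,6,0.001,0,0,0,0,0.8,6,0.001,0,0,0,0,0.4,6,0,0,0,0,0,0,6])

```text
clock: 4.18
position: [0.5744, -0.1428, 0.0393]
orientation: [0.0, 0.7, 0.714, -0.0]
ft_force: [0.1, 0.3, 5.3]
width: 0.706
```

```bash
python3 - <<'E'
from h import *;from workcell import r
import cv2
err(r.get_state(),.040,-.185,.040)
a=r.get_image("scene")[:,:,::-1]
cv2.imwrite("pics/s3.png",cv2.resize(a[130:270,230:400],None,fx=4,fy=4,interpolation=cv2.INTER_CUBIC))
b=r.get_image("wrist")[:,:,::-1];cv2.imwrite("pics/w3.png",b)
E
```

```text
dryer mm [  41.2 -187.4   39.3] shift cm [ 0.24 -0.12 -0.07] turn [-0.0001  0.0007  0.0005] F [0.09 0.35 5.3 ] 0.7056922438676286 4.175
```

View pics/s3.png

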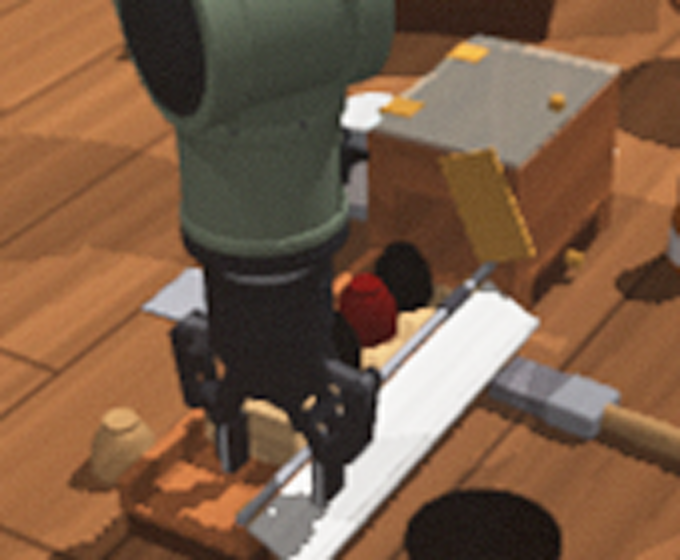

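View pics/w3.png

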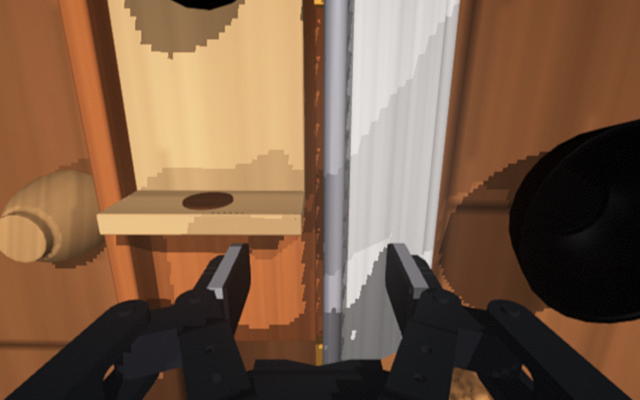

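```bash
cat > ang.py <<'E'
from h import *;from workcell import r
c=r.camera_info("scene")
for th in(.9,1.0,1.1,1.2,1.25):
    o=[]
    for x,z in((-43,48),(-43,95),(43,95),(43,48)):
        dx,dz=x-46,z-56
        # -x end rises
        X=46+dx*np.cos(th)+dz*np.sin(th);Z=56-dx*np.sin(th)+dz*np.cos(th)
        o.append([X/1000,.085,Z/1000])
    w=R.from_euler('z',YAW).apply(np.array(o))+D
    print(th,((proj(c,w)-[230,130]+.5)*4).round(0).tolist())
E
python3 ang.py
```

```text
0.9 [[413.0, 170.0], [459.0, 146.0], [524.0, 246.0], [477.0, 267.0]]
1.0 [[422.0, 165.0], [471.0, 146.0], [527.0, 250.0], [477.0, 266.0]]
1.1 [[430.0, 161.0], [483.0, 148.0], [529.0, 255.0], [477.0, 265.0]]
1.2 [[440.0, 158.0], [495.0, 151.0], [531.0, 260.0], [477.0, 264.0]]
1.25 [[445.0, 157.0], [501.0, 153.0], [532.0, 262.0], [477.0, 264.0]]
```

The scene view shows the blade swung up. Its edge runs from (487,258) to (440,157), which matches about 1.1 rad, and the board is still outside. The pushing finger is behind the push board in the wrist view. Next I'll slide.

Emit:
jog_arm(moves=[0,0,0,1,-0.1,0.1,6,0,0,0,1,0,0,6,0,0,0,1,0,0,6,0,0,0,1,0,0,6])

```text
clock: 4.78
position: [0.5744, -0.104, 0.0395]
orientation: [0.004, 0.701, 0.713, 0.0]
ft_force: [2.8, -5.8, 2.5]
width: 0.706
```

```bash
python3 - <<'E'
from h import *;from workcell import r
err(r.get_state(),.040,.010,.038)
E
```

```text
dryer mm [  41.9 -148.6   39.5] shift cm [15.86 -0.22  0.07] turn [ 0.0051  0.0048 -0.0021] F [ 2.78 -5.79  2.51] 0.7064374439559052 4.775
```

Emit:
jog_arm(moves=[0.005,0.005,-0.002,1,-0.2,0.15,6,0.001,0.001,0,1.2,0,0.05,6,0.001,0.001,0,1.2,0,0.05,6,0.001,0.001,0,1.2,0,0.05,6])

```text
clock: 5.28
position: [0.5741, -0.0606, 0.0385]
orientation: [0.003, 0.701, 0.713, 0.0]
ft_force: [3.2, -8.8, 8.3]
width: 0.704
```

```bash
python3 - <<'E'
from h import *;from workcell import r
import cv2
err(r.get_state(),.040,.010,.038)
a=r.get_image("scene")[:,:,::-1]
cv2.imwrite("pics/s4.png",cv2.resize(a[130:270,230:400],None,fx=4,fy=4,interpolation=cv2.INTER_CUBIC))
b=r.get_image("wrist")[:,:,::-1];cv2.imwrite("pics/w4.png",b)
E
```

```text
dryer mm [  42.5 -105.2   38.5] shift cm [ 1.152e+01 -2.800e-01  1.000e-02] turn [ 0.0045  0.0034 -0.0027] F [ 3.21 -8.84  8.31] 0.703685632256652 5.275
```

View pics/s4.png

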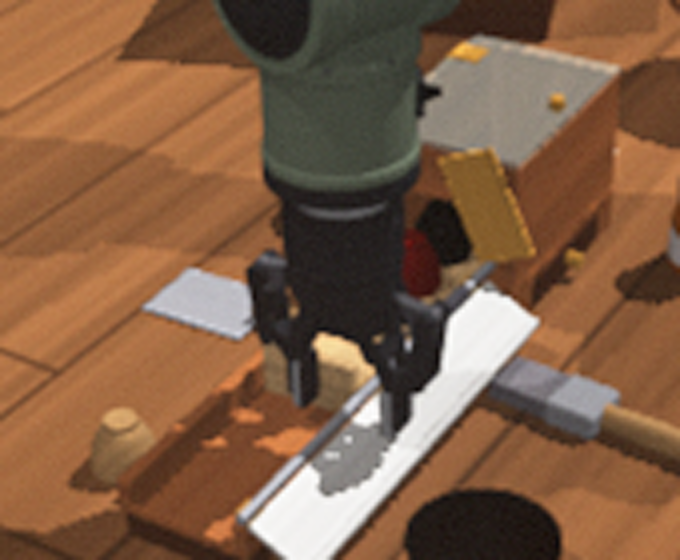

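View pics/w4.png

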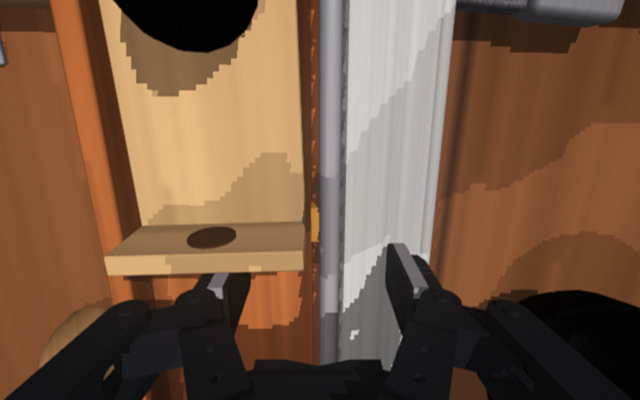

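Emit:
jog_arm(moves=[0.005,0.003,-0.003,1.2,-0.25,0.05,6,0.001,0.001,0,1.2,-0.05,0.05,6,0.001,0.001,0,1.2,-0.05,0.05,6,0.001,0.001,0,1.2,-0.05,0.05,6])

```text
clock: 5.88
position: [0.5715, -0.0138, 0.0383]
orientation: [0.002, 0.7, 0.714, 0.0]
ft_force: [3.3, -8.9, 9.4]
width: 0.705
```

```bash
python3 - <<'E'
from h import *;from workcell import r
err(r.get_state(),.040,.010,.038)
E
```

```text
dryer mm [ 40.8 -58.4  38.3] shift cm [ 6.84 -0.09  0.02] turn [ 0.003   0.0022 -0.0013] F [ 3.26 -8.87  9.42] 0.7050897200326731 5.875
```

Emit:
jog_arm(moves=[0.003,0.002,-0.001,1.2,-0.1,0.05,6,0.001,0.001,0,1.2,-0.05,0.05,6,0.001,0.001,0,1.2,-0.05,0.05,6])

```text
clock: 6.25
position: [0.5705, 0.0201, 0.0383]
orientation: [0.002, 0.701, 0.713, 0.0]
ft_force: [2.7, -10.8, 10.0]
width: 0.708
```

```bash
python3 - <<'E'
from h import *;from workcell import r
import cv2
err(r.get_state(),.040,.010,.038)
a=r.get_image("scene")[:,:,::-1]
cv2.imwrite("pics/s5.png",cv2.resize(a[130:270,230:400],None,fx=4,fy=4,interpolation=cv2.INTER_CUBIC))
a=r.get_image("top")[:,:,::-1]
cv2.imwrite("pics/t5.png",cv2.resize(a[150:270,140:300],None,fx=5,fy=5,interpolation=cv2.INTER_CUBIC))
E
```

```text
dryer mm [ 40.5 -24.4  38.3] shift cm [ 3.44 -0.06  0.02] turn [ 0.003   0.0028 -0.0026] F [  2.73 -10.79  10.05] 0.708209740345197 6.25
```

View pics/s5.png

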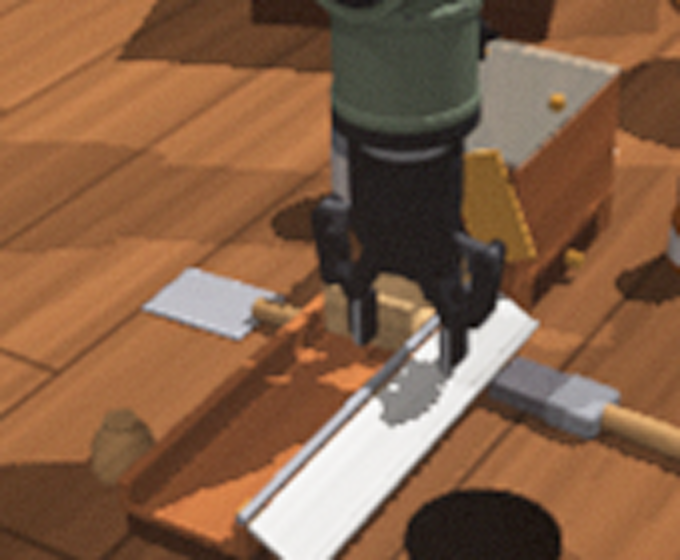

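View pics/t5.png

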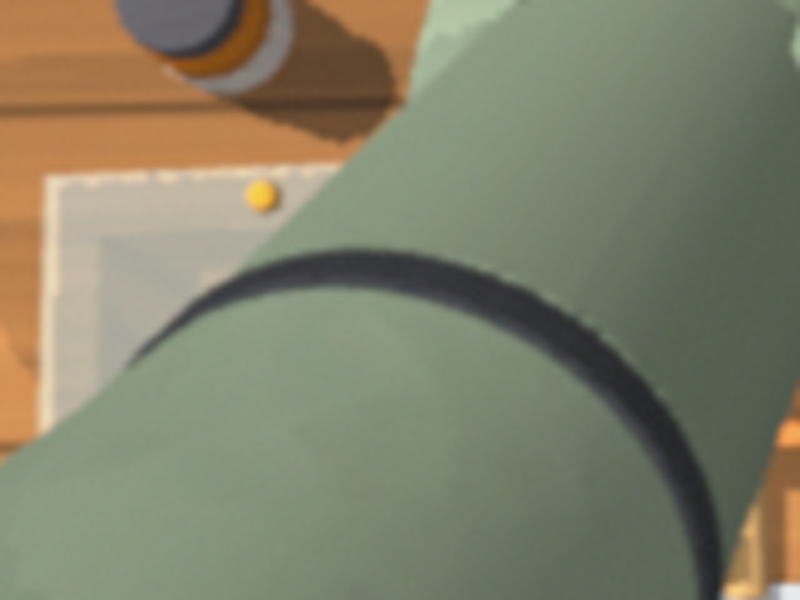

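Emit:
jog_arm(moves=[0.003,0.003,-0.002,1.2,-0.1,0.05,6,0.001,0.001,0,1.2,-0.05,0.05,6,0.001,0.001,0,0.8,-0.05,0.05,6])

```text
clock: 6.72
position: [0.5693, 0.0514, 0.0379]
orientation: [0.001, 0.701, 0.714, 0.0]
ft_force: [3.4, -10.0, 9.9]
width: 0.702
```

```bash
python3 - <<'E'
from h import *;from workcell import r
err(r.get_state(),.040,.016,.038)
E
```

```text
dryer mm [39.9  6.9 37.9] shift cm [ 0.91  0.01 -0.01] turn [ 0.0021  0.0008 -0.0016] F [  3.35 -10.03   9.87] 0.7015772971395848 6.725
```

Emit:
jog_arm(moves=[0.002,0.001,-0.001,0.7,-0.05,0.05,6,0,0,0,0.5,-0.05,0.05,6])

```text
clock: 6.98
position: [0.5691, 0.06, 0.038]
orientation: [0.003, 0.701, 0.713, -0.001]
ft_force: [2.9, -31.0, 11.0]
width: 0.699
```

```bash
python3 - <<'E'
from h import *;from workcell import r
import cv2
err(r.get_state(),.040,.016,.038)
a=r.get_image("scene")[:,:,::-1]
cv2.imwrite("pics/s6.png",cv2.resize(a[130:270,230:400],None,fx=4,fy=4,interpolation=cv2.INTER_CUBIC))
E
```

```text
dryer mm [40.  15.5 38. ] shift cm [ 0.05  0.   -0.  ] turn [ 0.0033  0.0048 -0.0022] F [  2.94 -31.04  10.95] 0.6994760128632697 6.975
```

View pics/s6.png

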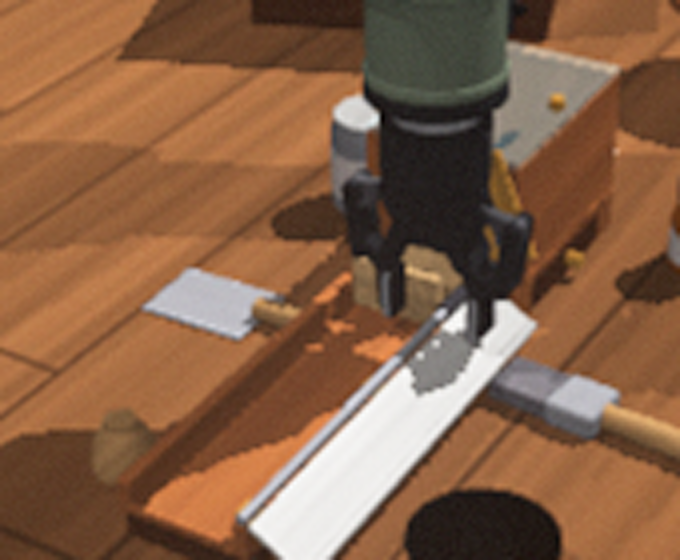

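The force jumped to 31 N at dryer y 15.5, where I expected the stop. I'll press slightly more to confirm, then back off while holding the gate up so I can look.

Emit:
jog_arm(moves=[0,0,0,0.2,0,0,6,0,0,0,0,0,0,6])

```text
clock: 7.28
position: [0.5693, 0.0595, 0.0383]
orientation: [0.005, 0.701, 0.713, -0.001]
ft_force: [2.9, -0.1, 2.8]
width: 0.701
```

Emit:
jog_arm(moves=[0,0,0,-1.0,0,0.05,6,0,0,0,-1.0,0,0.05,6,0,0,0,-1.5,0,0.05,6,0,0,0,-2.0,0,0.05,6])

```text
clock: 7.78
position: [0.5708, 0.0063, 0.0369]
orientation: [0.004, 0.699, 0.715, 0.0]
ft_force: [2.4, 4.2, 3.5]
width: 0.701
```

```bash
python3 - <<'E'
from h import *;from workcell import r
import cv2
err(r.get_state(),.040,.016,.038)
b=r.get_image("wrist")[:,:,::-1];cv2.imwrite("pics/w7.png",b)
a=r.get_image("scene")[:,:,::-1]
cv2.imwrite("pics/s7.png",cv2.resize(a[130:270,230:400],None,fx=4,fy=4,interpolation=cv2.INTER_CUBIC))
c=r.camera_info("wrist")
for rear in(.015,.021,.027):
    P=np.array([[.035,rear,.072],[-.035,rear,.072]])
    print(rear,proj(c,R.from_euler('z',YAW).apply(P)+D).round(0).tolist())
E
```

```text
dryer mm [ 40.5 -38.2  36.9] shift cm [ 5.42 -0.04 -0.14] turn [0.006  0.0056 0.0015] F [2.43 4.24 3.53] 0.7012109873044181 7.775
0.015 [[298.0, 149.0], [74.0, 150.0]]
0.021 [[298.0, 130.0], [70.0, 130.0]]
0.027 [[297.0, 110.0], [66.0, 111.0]]
```

View pics/w7.png

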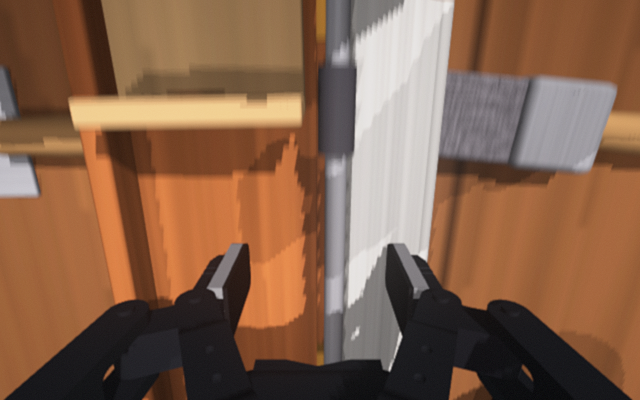

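View pics/s7.png

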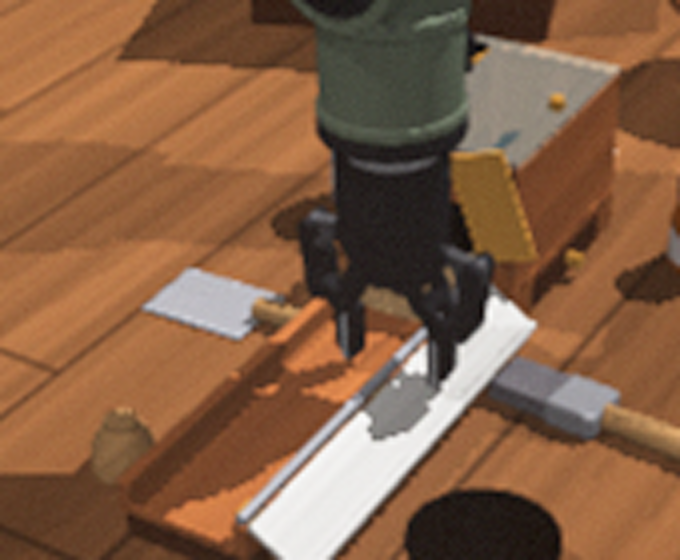

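```bash
python3 - <<'E'
import cv2
b=cv2.imread("pics/w7.png")
cv2.imwrite("pics/w7z.png",cv2.resize(b[80:150,50:320],None,fx=2.9,fy=5,interpolation=cv2.INTER_CUBIC))
E
```

```text
(no output)
```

View pics/w7z.png

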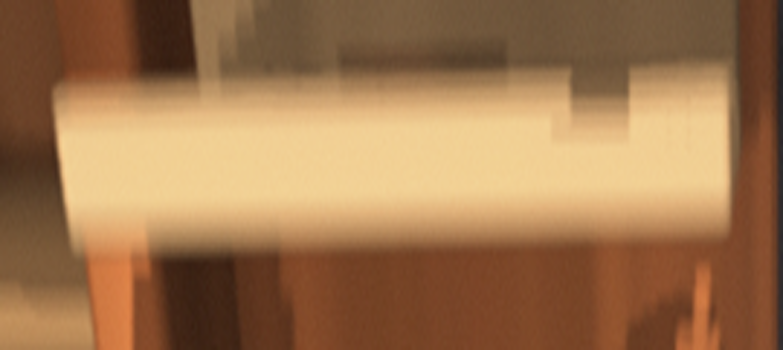

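The picture is motion-blurred, so I'll retake it with the arm at rest.

Emit:
jog_arm(moves=[0,0,0,0,0,0,6,0,0,0,0,0,0,6])

```text
clock: 8.12
position: [0.5707, 0.004, 0.037]
orientation: [0.005, 0.701, 0.713, -0.0]
ft_force: [2.5, -2.1, 4.3]
width: 0.702
```

```bash
python3 - <<'E'
from h import *;from workcell import r
import cv2
err(r.get_state(),.040,.016,.038)
c=r.camera_info("wrist")
b=r.get_image("wrist")[:,:,::-1];cv2.imwrite("pics/w8z.png",cv2.resize(b[80:200,50:320],None,fx=2.9,fy=4,interpolation=cv2.INTER_CUBIC))
for rear in(.021,.024,.027,.030):
    P=np.array([[.035,rear,.072],[-.035,rear,.072],[.035,rear+.008,.072],[-.035,rear+.008,.072],[0,rear,.032]])
    print(rear,((proj(c,R.from_euler('z',YAW).apply(P)+D)-[50,80])*[2.9,4]).round(0).tolist())
E
```

```text
dryer mm [ 40.4 -40.5  37. ] shift cm [ 5.65 -0.06 -0.14] turn [ 0.0063  0.0072 -0.003 ] F [ 2.54 -2.07  4.28] 0.7022839045008749 8.125
0.021 [[718.0, 202.0], [58.0, 205.0], [717.0, 95.0], [42.0, 98.0], [489.0, 152.0]]
0.024 [[718.0, 163.0], [52.0, 166.0], [716.0, 54.0], [35.0, 57.0], [487.0, 122.0]]
0.027 [[717.0, 123.0], [46.0, 125.0], [715.0, 12.0], [29.0, 15.0], [485.0, 93.0]]
0.03 [[716.0, 82.0], [39.0, 85.0], [715.0, -31.0], [22.0, -28.0], [483.0, 63.0]]
```

View pics/w8z.png

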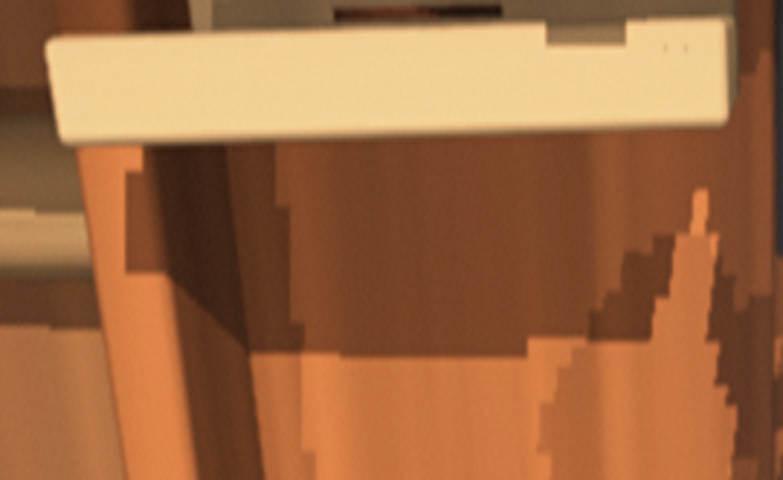

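The push board's rear top edge is at about y 26–27 mm, against 27 when fully home. I'll lift straight up and let the gate close.

Emit:
jog_arm(moves=[0,0,0,0,0,-0.8,6,0,0,0,0,0,-1,6,0,0,0,0,0,-1,6,0,0,0,0,0,-1,6,0,0,0,0,0,-1.5,6,0,0,0,0,0,-3,6,0,0,0,0,0,-4,6,0,0,0,0,0,-4,6])

```text
clock: 9.18
position: [0.5672, 0.0063, 0.2064]
orientation: [0.002, 0.701, 0.714, -0.003]
ft_force: [0.6, 0.6, 0.6]
width: 0.7
```

Emit:
jog_arm(moves=[0,0,0,-5,0,-2,6,0,0,0,-5,0,-2,6,0,0,0,-5,0,0,6,0,0,0,-5,0,0,6,0,0,0,-5,0,0,6,0,0,0,-4,0,0,6,0,0,0,0,0,0,6,0,0,0,0,0,0,6])

```text
clock: 10.18
position: [0.5738, -0.291, 0.2599]
orientation: [0.006, 0.699, 0.715, 0.001]
ft_force: [0.5, 0.3, 0.2]
width: 0.701
```

```bash
python3 - <<'E'
from h import *;from workcell import r
import cv2
err(r.get_state(),.040,.016,.038)
a=r.get_image("scene")[:,:,::-1]
cv2.imwrite("pics/s9.png",cv2.resize(a[130:270,230:420],None,fx=4,fy=4,interpolation=cv2.INTER_CUBIC))
a=r.get_image("top")[:,:,::-1]
cv2.imwrite("pics/t9.png",cv2.resize(a[110:310,140:440],None,fx=2.6,fy=2.6,interpolation=cv2.INTER_CUBIC))
E
```

```text
dryer mm [  37.6 -335.6  259.9] shift cm [35.32  0.1  21.92] turn [0.0089 0.0077 0.0015] F [0.48 0.28 0.19] 0.7007511307588098 10.175
```

View pics/s9.png

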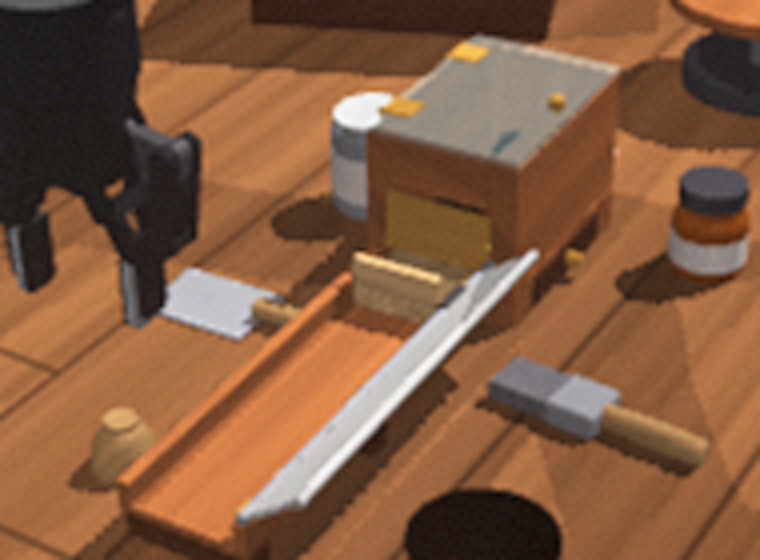

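View pics/t9.png

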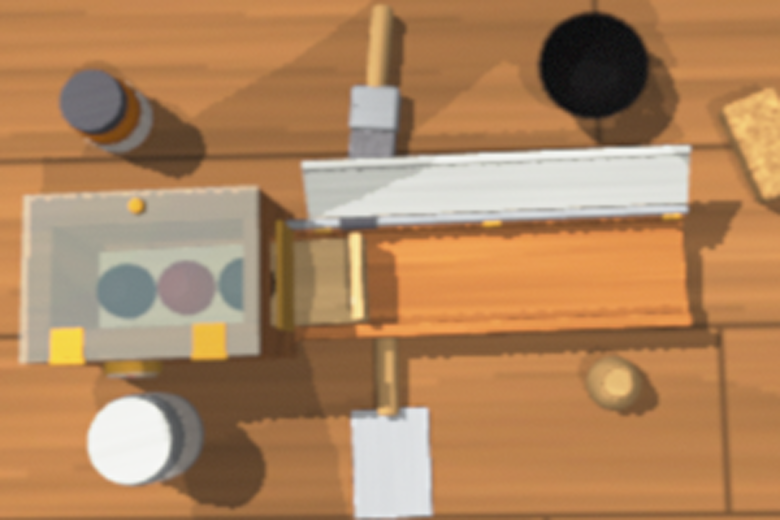

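```bash
python3 - <<'E'
from h import *;from workcell import r
import cv2
c=r.camera_info("top")
a=r.get_image("top")[:,:,::-1]
cv2.imwrite("pics/t10.png",cv2.resize(a[190:240,240:290],None,fx=12,fy=12,interpolation=cv2.INTER_CUBIC))
for rear in(.018,.021,.024,.027,.030):
    P=np.array([[.035,rear,.072],[-.035,rear,.072],[.035,rear+.008,.072],[-.035,rear+.008,.072]])
    print(rear,((proj(c,R.from_euler('z',YAW).apply(P)+D)-[240,190]+.5)*12).round(0).tolist())
E
```

```text
0.018 [[515.0, 112.0], [523.0, 511.0], [469.0, 114.0], [477.0, 513.0]]
0.021 [[498.0, 112.0], [506.0, 511.0], [452.0, 114.0], [460.0, 513.0]]
0.024 [[481.0, 113.0], [488.0, 512.0], [435.0, 115.0], [443.0, 514.0]]
0.027 [[464.0, 114.0], [471.0, 513.0], [418.0, 116.0], [425.0, 514.0]]
0.03 [[447.0, 114.0], [454.0, 513.0], [401.0, 116.0], [408.0, 515.0]]
```

View pics/t10.png

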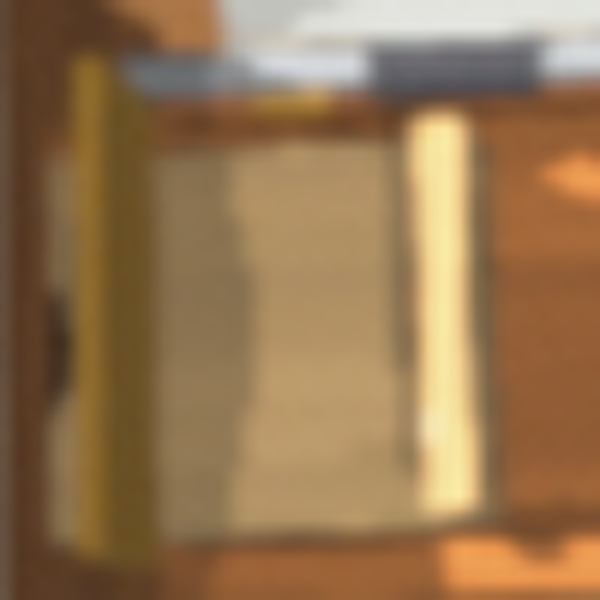

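The rear edge reads 25.5–26 mm, with 27 being fully home and 21 the least allowed. The gate is shut and the arm is clear.

```bash
python3 -c "
from workcell import r
print(r.finish_job())"
```

```text
the job is handed in; nothing more can be done
None
```

The board of cups is in the drying box with the gate shut behind it, and I've handed the job in. No verdict was reported, so the result below rests on my own last checks.

I set the gripper 60 mm open and pressed the rail down with the outer fingertip. The gate went up to about 1.1 rad with roughly 5 N on the rail. The other finger then pushed the board along the chute until the force rose to 31 N, at the spot where I expected the stop. I backed off along the rail with the gate still up, lifted straight up and moved clear, about 10 s in all.

- **Board:** its rear edge is at dryer y 25.5–27 mm in the wrist and top views, against 27 mm fully home and at least 21 mm needed. It is turned by about 1° at most.
- **Gate:** it looks fully shut in both the scene and top views; I did not measure its angle.
- **Contact:** the force readings show the robot touching nothing. The bench items in view appear where they were, by eye only.
- **Disagreements:** my position fits from the scene and top cameras differed by about 5 mm. The top one, which I used, agreed with the wrist camera to about 3 mm. Large moves also drifted sideways by up to 8 mm, which I corrected before touching the rail.

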